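# Release a sanding drum from its spring-collar spindle and hang it in the rack

## Robot

A 7-joint arm with a two-finger parallel gripper is mounted at the origin on the work surface. World frame = base frame: x ahead of the robot, y to its left, z up, the work surface at z = 0. Lengths are in m, angles in rad, forces in N, time in s.
With the tool pointing down it reaches from about 0.425 to 0.875 m from the base axis. Payload 4.7 kg.
Tool frame: the origin (TCP) lies midway between the tips of the shut fingers; the grasp point (between the pads) lies 19 mm behind it (ctrl.grasp_offset is the distance from the TCP to the grasp point, in m); z points along the fingers, y is the direction in which the jaws open and shut (so a half turn about z gives the same grasp; the last joint's range is limited). The gripper opens to 87 mm and grips with 3 to 60 N. Pads are 19 mm wide; open, the fingers measure 117 mm over their backs; the gripper's body (75 mm by 190 mm) begins 51 mm behind the grasp point.
Start: joints at [-1.22, 0.321, -0.07, 1.45, 0.023, 1.371, -0.057], TCP at [0.215, 0.613, 0.223] pointing down, gripper open.
Joint ranges: [-2.86, 2.86], [-0.3, 2.09], [-1.38, 1.24], [0.06, 2.45], [-1.56, 4.7], [0.09, 2.05], [-2.69, 2.69]. Speed limits (rad/s): [2.57, 2.57, 3.14, 3.14, 3.14, 3.14, 3.14].

## Interface

Orientations are given as [roll, pitch, yaw] about the fixed x, y, z axes, in that order (R = Rz(yaw) Ry(pitch) Rx(roll)).
In Python, from bench import ctrl gives the robot as it stands. Calls block until the motion is done:
- ctrl.move_to(position, orientation): joint-space move of the TCP to a pose.
- ctrl.line_to(position, rotation=None, max_speed=0.15): straight line of the TCP; rotation=None keeps the orientation; max_speed is the mean speed in m/s.
- ctrl.move_joints(angles): joint-space move.
- ctrl.gripper_to(opening, f_grip=None): finger opening in m; f_grip is the grip in N (None keeps the last); returns when the fingers have stopped.
- ctrl.sleep(seconds).
- ctrl.solve_ik(position, orientation): joint angles nearest the present ones, or None.
- ctrl.observe(): the state.
- ctrl.grab_frame(name): name is "side" or "top" or "wrist"; returns (picture, depth): 420x560x3 uint8, red, green, blue; 420x560 float32, m along the optical axis (not along the pixel's ray), 0 where there is no reading.
- ctrl.camera_info(name): a dict with "camera_matrix" (3x3 intrinsics, pixels), "eye" and "attitude" of the camera in the world. Camera axes: x right, y up, looking along -z (the intrinsics and any distortion apply to the point x, -y, -z); pixel columns grow to the right and rows downward; lengths in m; the calibration is good to about 2 mm. A picture is of the moment at which its call begins: read the wrist's pose just before it. camera_info takes no time and is no camera call; for the wrist camera it gives the pose at the moment of the call.
A pose or a line that the arm cannot do raises ctrl.IKError and nothing moves.
- ctrl.job_done(): hands the job in, once; it reports no verdict.
Trained networks look in the newest picture that a camera, given by its name, has taken for a name from the list of things; names that differ only in an ending like _2 or _b are one class to them, and where a whole thing is asked for, a point or a joint stands for the part that bears it (a point fixed in the world has none). Each returns a list of dicts, best first, with "score" (0 to 1); they miss things now and then, are a little off and sometimes report something else, mostly with a low value. They report only what shows in the picture. A call takes as long as a camera call. They do not tell look-alikes from the thing itself.
- ctrl.search_frame(camera, name): "box" ([left, top, right, bottom] in pixels, round what is visible of it).
- ctrl.landmark_of(camera, name): "at" ([column, row] in pixels: a listed point, or the origin of a listed thing).
The state is a dict: "time_s": time; "joint_pos": joint angles; "qd": joint speeds; "joint_efforts": joint torques, N m; "tool_pos": TCP position; "ee_rot": TCP orientation; "ft_force": force on the tool from outside, world axes, zero at the start; "wrist_torque": the same for the moment, N m; "grip_width": finger opening in m.
Only numpy, scipy, OpenCV 4.12 (cv2) and the standard library are available. Lean on these libraries where they do the work, as an engineer would, in place of code of your own. Each camera call takes 0.05 s, during which the arm holds its last target.

## Task

Put the sanding drum away: press the red thumb pad of the spindle's spring collar fully down, keep it down while you sweep it clockwise until you feel the hidden stop, and let it spring up so that the collar stays latched open, without forcing it. Then lift the freed drum out and hang it by its black head in the free fork of the rack (the one with the green tag), let go, and leave the three neighbouring drums hanging undisturbed and the collar latched open.

Things in the scene. Friction and masses are not known exactly. Their poses are not given: they have to be found in the camera images.
- spindle: Grey spindle base fixed to the table, 150 x 150 x 30 mm; origin at the centre of its underside, z up along the spindle axis. A 23 mm square socket, 18 mm deep, opens in its top. Round it stands a steel collar ring (outer radius 47, inner 36 mm, 43 to 61 mm above the table) that slides down along the axis and turns about it.
- spindle_deck (a point): Centre of the base's top face, 30 mm above the table, on the spindle axis. Two brass tabs inside the collar, 38 to 44 mm above the table, turn with it; locked, they lie over the drum's wings and hold it down; turned more than 0.75 rad they clear the wings.
- thumb_pad (a point): Centre of the red pad's top face, 128 mm above the table (collar up), 100 mm from the spindle axis on a cranked steel arm along the spindle's -y when locked; moves with the collar. Pad 60 mm along its x, 36 mm along y (radial), 7 mm thick. -x is the sweep direction; on that side, 30 to 36 mm out, a lip 20 mm high stands for closed fingertips on the pad to push on.
- press (a joint): Downward travel of collar and pad: 0 up, 0.012 m fully down at a firm stop. A spring resists with 5 N at the top to 11 N at the bottom and lifts it again when let go. A hidden pin in a J-shaped track allows the turn only while it is at least 10 mm down.
- turn (a joint): Clockwise turn of the collar seen from above: 0 rad locked (a torsion spring returns it, 3.5 to 6 N at the pad). The track ends at a firm stop at a hidden angle that differs each time, 0.9 to 1.6 rad. Right at the stop is a notch: let up there, the collar springs up and stays latched open. Let up earlier, it stays low and twists back to locked.
- drum: Sanding drum to put away, 150 mm tall, about 0.35 kg, upright in the spindle. Origin under its plug (14 mm above the table at the start), z up. From there up: 20 mm square plug to 16 mm; two wings, 62 mm over all along x, 12 mm wide, to 22; shaft; red-brown drum, diameter 48, from 34 to 74; neck, diameter 18, to 110; black head, diameter 40, to 150 mm.
- drum_head (a point): Point on the drum's axis in the middle of its black head (diameter 40 mm), 130 mm above the drum's origin: grip here or slightly higher; the underside of the head, by which it hangs, is 20 mm lower.
- rack: Plywood rack fixed to the table: foot 150 x 360 x 14 mm, 18 mm back board up to 170 mm, its front face at x = 46 mm. Origin at the centre of the underside, x from the open front to the board. Four steel forks at y = -123, -41, 41 and 123 mm: two prongs each, 8 x 8 mm, 26 mm slot between, tops 170 mm above the table, from the board to x = -38 mm.
- green_tag: Marks the free fork, one of the two middle ones. Origin: where the hung drum's axis belongs, at prong-top height (170 mm); axes as the rack's. The visible green plate, 14 x 40 mm, lies 55 mm behind it on top of the board.
- fork_mouth (a point): Front of the free fork, 34 mm before the tag's origin, 180 mm up: top of the prongs' upturned tips (8 mm deep along x, 10 mm above the prongs). Carry the drum in here from the front along the rack's +x, neck in the slot, underside of the head 181 to 197 mm above the table; then lower it so that the head rests on the prongs behind the tips.
- drum_a: Neighbour drum hanging in the rack, orange, drum diameter 34 mm; otherwise shaped like the drum to put away (black head of diameter 40 mm, neck 18 mm). Origin under its plug, 60 mm above the table. Leave alone.
- drum_b: Neighbour drum hanging in the rack, reddish-brown, drum diameter 56 mm; otherwise shaped like the drum to put away (black head of diameter 40 mm, neck 18 mm). Origin under its plug, 60 mm above the table. Leave alone.
- drum_c: Neighbour drum hanging in the rack, dark brown, drum diameter 42 mm; otherwise shaped like the drum to put away (black head of diameter 40 mm, neck 18 mm). Origin under its plug, 60 mm above the table. Leave alone.
Things that resemble listed ones, but are neither listed nor needed, are in the scene too. Several things have the shape of the spindle; the one meant has the colours described above.

How it is judged:
By the outcome, as a careful person would: the job done as asked, in the order asked, and still so for the second after the job is handed in, with the robot touching nothing.
It also fails if it takes over 61 s, if anything falls off the work surface, if the arm or the gripper's body presses on something with over 40 N, if the wrist force passes 120 N, or if a joint passes its speed limit or range.

## Working session

There is one attempt and no reset: what is moved stays moved. The work goes in short steps, each a Python script; the robot and the scene stay as the last script left them, time stands still between calls to the robot, and variables do not carry over. Pictures are saved under pics/ and viewed, and the job is handed in when it is done.

```bash
ls; mkdir -p pics; python3 - <<'E'
from bench import ctrl
import cv2
for n in ("side","top","wrist"):
    p,d=ctrl.grab_frame(n); cv2.imwrite(f"pics/{n}0.png",p[:,:,::-1])
    i=ctrl.camera_info(n); print(n,i)
    for k in ("spindle","thumb_pad","drum","drum_head","rack","green_tag","fork_mouth","drum_a"):
        try: print(k,[( [round(float(v)) for v in r["box"]],round(r["score"],2)) for r in ctrl.search_frame(n,k)][:5] if k in("spindle","rack","drum","drum_a") else [([round(float(v)) for v in r["at"]],round(r["score"],2)) for r in ctrl.landmark_of(n,k)][:4])
        except Exception as e: print(k,repr(e))
s=ctrl.observe(); print({k:s[k] for k in("time_s","tool_pos","ee_rot","ft_force","grip_width")},ctrl.grasp_offset)
E
```

```text
pics
side {'camera_matrix': array([[450.75297603,   0.        , 278.48837861],
       [  0.        , 450.75297603, 208.21671871],
       [  0.        ,   0.        ,   1.        ]]), 'eye': array([ 0.15641359, -0.67451313,  1.02824428]), 'attitude': array([ 0.7186154 ,  0.01696578, -0.59041555])}
spindle [([365, 293, 457, 371], 0.98), ([261, 273, 346, 343], 0.59)]
thumb_pad [([444, 347], 0.96), ([330, 312], 0.8), ([261, 201], 0.66)]
drum [([295, 264, 310, 305], 0.93), ([192, 116, 211, 161], 0.93), ([230, 143, 251, 189], 0.92), ([249, 158, 265, 204], 0.78), ([284, 282, 346, 325], 0.3)]
drum_head [([304, 276], 0.66), ([304, 306], 0.52)]
rack [([180, 118, 288, 236], 0.86)]
green_tag [([220, 149], 0.39)]
fork_mouth []
drum_a [([295, 264, 310, 305], 0.93), ([192, 116, 211, 161], 0.93), ([230, 143, 251, 189], 0.92), ([249, 158, 265, 204], 0.78), ([284, 282, 346, 325], 0.3)]
top {'camera_matrix': array([[397.9356409 ,   0.        , 281.43811797],
       [  0.        , 397.9356409 , 212.66659689],
       [  0.        ,   0.        ,   1.        ]]), 'eye': array([ 0.50450533, -0.03067224,  1
[... 548 characters left out ...]
 0.72), ([138, 196, 158, 203], 0.68), ([176, 209, 205, 230], 0.61)]
wrist {'camera_matrix': array([[305.57569038,   0.        , 279.54128796],
       [  0.        , 305.57569038, 204.20232273],
       [  0.        ,   0.        ,   1.        ]]), 'eye': array([0.14637684, 0.63815275, 0.38547883]), 'attitude': array([-2.65474308e-01,  2.04340136e-04,  1.23440212e+00])}
spindle []
thumb_pad []
drum []
drum_head []
rack []
green_tag []
fork_mouth []
drum_a []
{'time_s': 1.35, 'tool_pos': array([0.21481733, 0.61350145, 0.22259573]), 'ee_rot': array([3.14149919e+00, 3.91130110e-05, 2.80483746e+00]), 'ft_force': array([0.33479005, 0.01096829, 0.58578838]), 'grip_width': 0.08713061776506878} 0.0187
```

View pics/side0.png

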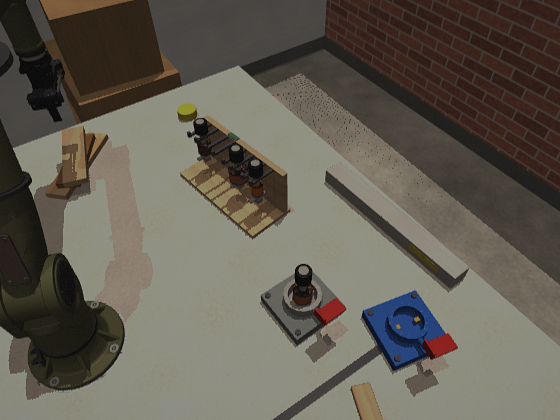

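View pics/top0.png

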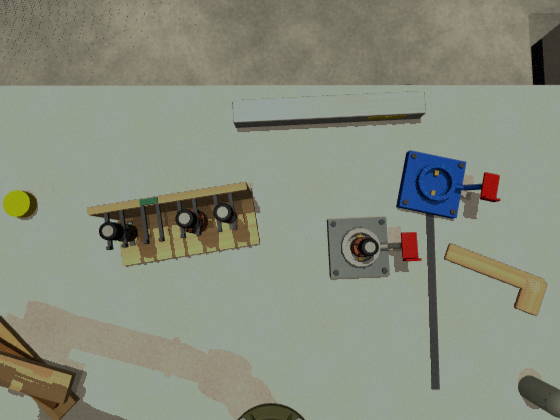

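```bash
cat > h.py <<'E'
from bench import ctrl
import numpy as np, cv2
from scipy.spatial.transform import Rotation as Ro
def cloud(n,info=None):
    i=info or ctrl.camera_info(n); p,d=ctrl.grab_frame(n)
    K=i["camera_matrix"]; v,u=np.mgrid[:d.shape[0],:d.shape[1]]
    P=np.stack([(u-K[0,2])/K[0,0]*d,-(v-K[1,2])/K[1,1]*d,-d],-1)
    W=P@Ro.from_euler("xyz",i["attitude"]).as_matrix().T+i["eye"]
    W[d==0]=np.nan
    return p,W
def proj(n,X,info=None):
    i=info or ctrl.camera_info(n);K=i["camera_matrix"]
    c=(np.atleast_2d(X)-i["eye"])@Ro.from_euler("xyz",i["attitude"]).as_matrix()
    return np.stack([K[0,2]+K[0,0]*c[:,0]/-c[:,2],K[1,2]-K[1,1]*c[:,1]/-c[:,2]],-1)
E
python3 - <<'E'
from h import *
for n in ("top","side"):
    p,W=cloud(n); np.savez(f"{n}0.npz",p=p,W=W)
    z=W[...,2]; print(n,"table z",np.nanmedian(z[np.abs(z)<.03]))
    L=np.median
    hsv=cv2.cvtColor(p,cv2.COLOR_RGB2HSV)
    red=((hsv[...,0]<6)|(hsv[...,0]>174))&(hsv[...,1]>180)&(hsv[...,2]>90)
    m,l,st,c=cv2.connectedComponentsWithStats(red.astype(np.uint8))
    for k in range(1,m):
        if st[k,4]>40:
            q=W[l==k]; q=q[q[:,2]>np.nanmax(q[:,2])-.04]; print("red",c[k],st[k,4],np.nanmedian(q,0),np.nanpercentile(q[:,2],[5,50,95]))
    gr=(hsv[...,0]>55)&(hsv[...,0]<90)&(hsv[...,1]>90)
    m,l,st,c=cv2.connectedComponentsWithStats(gr.astype(np.uint8))
    for k in range(1,m):
        if st[k,4]>20: print("green",c[k],st[k,4],np.nanmedian(W[l==k],0))
    def rect(sel,name):
        m,l,st,c=cv2.connectedComponentsWithStats(sel.astype(np.uint8))
        k=1+np.argmax(st[1:,4]); q=W[l==k]; r=cv2.minAreaRect((q[:,:2]*1000).astype(np.float32)); print(name,c[k],st[k,4],r,np.median(q[:,2]))
    v,u=np.mgrid[:420,:560]
    if n=="top": sp=(u>315)&(u<400)&(v>205)&(v<290); rk=(u<275)&(v>170)&(v<280)
    else: sp=(u>255)&(u<350)&(v>255)&(v<345); rk=(u>175)&(u<295)&(v>100)&(v<240)
    rect(sp&(z>.022)&(z<.037),"base"); rect(rk&(z>.162)&(z<.178),"board"); rect(rk&(z>.008)&(z<.02),"foot")
    # heads
    for nm,s in (("sp",sp&(z>.155)&(z<.172)),("rk",rk&(z>.2)&(z<.22))):
        m,l,st,c=cv2.connectedComponentsWithStats(s.astype(np.uint8))
        for k in range(1,m):
            if st[k,4]>15: 
                q=W[l==k]; print("head",nm,c[k],st[k,4],q.mean(0), (q.max(0)+q.min(0))/2)
E
```

```text
top table z 0.0006562577705999662
red [489.97540984 186.13661202] 366 [ 0.64791554 -0.51582953  0.12841502] [0.12573466 0.12841502 0.14742498]
red [409.42222222 246.13580247] 405 [ 0.50801143 -0.32353911  0.12854282] [0.12566527 0.12854282 0.147352  ]
green [147.93548387 201.06451613] 93 [0.60833776 0.26931334 0.17346771]
base [356.54709329 247.11401532] 2219 ((506.87750244140625, -224.53237915039062), (150.0870361328125, 151.19842529296875), 2.424840211868286) 0.030405122863040646
board [164.92962963 205.77546296] 2160 ((574.3092651367188, 221.56622314453125), (102.41229248046875, 359.5327453613281), 9.133562088012695) 0.1703826180787158
foot [190.91330645 235.0813172 ] 4464 ((547.668212890625, 217.09576416015625), (122.83330535888672, 359.7857666015625), 9.38214111328125) 0.014530511437431448
head sp [369.30232558 246.53875969] 258 [ 0.50678236 -0.22349381  0.16400852] [ 0.50689926 -0.22430601  0.16182799]
head rk [222.43956044 211.87545788] 273 [0.58047332 0.09731903 0.21020008] [0.58058464 0.09837927 0.20771268]
head rk [184.68904594 218.07067138] 283 [0.56735862 0.17744034 0.210
[... 707 characters left out ...]
973999023438), (104.53988647460938, 363.0837097167969), 9.191044807434082) 0.1687379744298534
foot [231.62214355 196.46765369] 3107 ((556.9051513671875, 216.54550170898438), (150.7689971923828, 364.5467224121094), 10.628572463989258) 0.012973604565412078
head sp [303.03508772 271.65789474] 228 [ 0.50496121 -0.2280746   0.16302417] [ 0.50648235 -0.2262758   0.16156719]
head rk [199.69827586 122.75      ] 116 [0.53984016 0.3350774  0.20761755] [0.54056877 0.33757339 0.20655259]
head rk [235.33333333 149.58156028] 141 [0.5658648  0.17351962 0.20795412] [0.56703548 0.17576607 0.20674661]
head rk [254.88666667 164.45333333] 150 [0.57861371 0.09267522 0.20795702] [0.57971365 0.09450938 0.20672177]
```

```bash
python3 - <<'E'
import numpy as np,cv2
p=np.load("top0.npz")["p"]; s=np.load("side0.npz")["p"]
a=cv2.resize(p[195:300,310:440],(640,520),interpolation=cv2.INTER_CUBIC)
b=cv2.resize(p[170:275,80:270],(800,442),interpolation=cv2.INTER_CUBIC)
c=cv2.resize(s[250:350,250:370],(624,520),interpolation=cv2.INTER_CUBIC)
for n,i in zip("abc",(a,b,c)): cv2.imwrite(f"pics/c{n}.png",i[:,:,::-1])
E
```

```text
(no output)
```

View pics/ca.png

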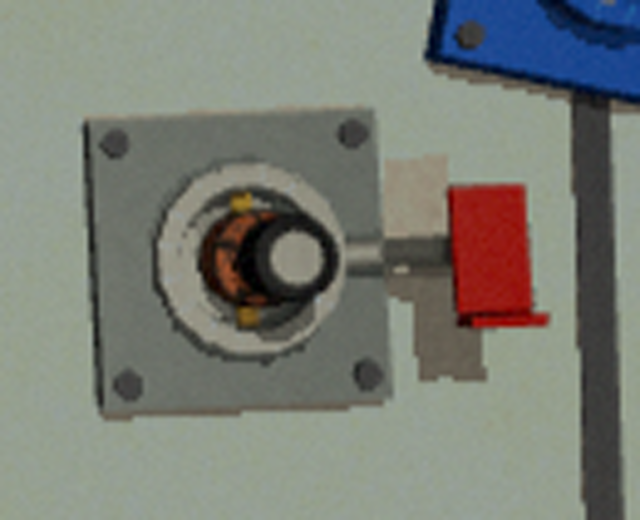

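View pics/cb.png

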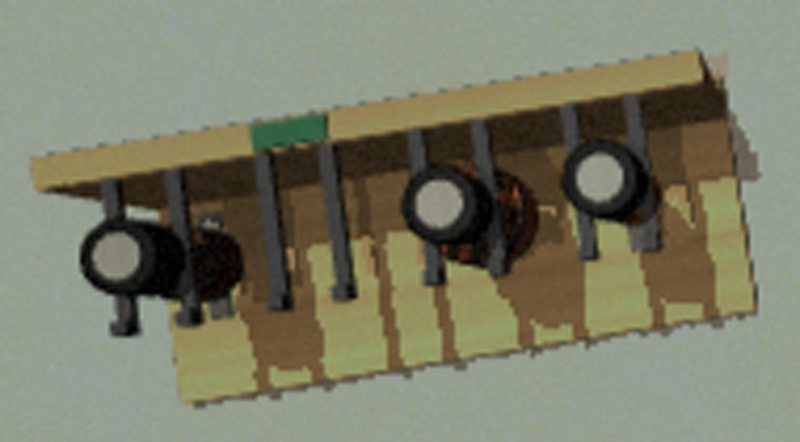

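View pics/cc.png

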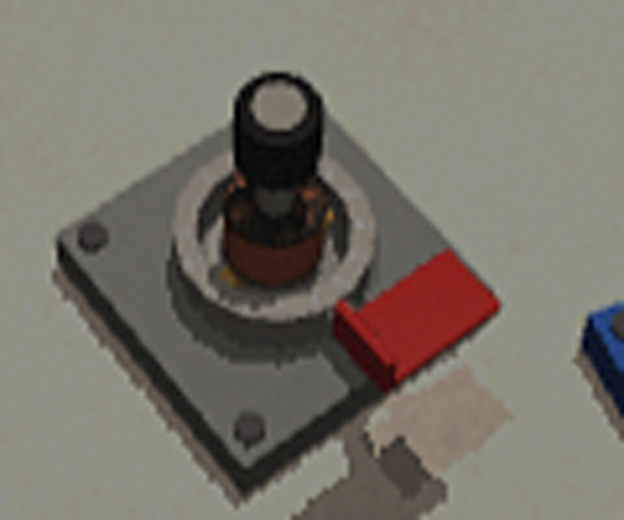

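Candidates: grey-based spindle at top (358,247) / side (303,300), carrying the drum, versus the blue look-alike at top (433,185) / side (405,325), which is empty. The red pads are at top (409,246) for the grey one and (490,186) for the blue. The crops confirm that the grey spindle holds the drum and that its lip faces the robot. The free fork has a green tag at top (148,201), second from the left. Both cameras agree to about 2 mm.

```bash
cat >> h.py <<'E'
C=np.array([.5066,-.2253]); Y0=.042
TAG=np.array([.554,.2583]); YR=np.radians(9.2)
def padpose(th,t,z,r=.1):   # th turn, t tangential offset along pad -x (towards lip)
    a=Y0-th
    rad=np.array([np.sin(a),-np.cos(a)]); mx=np.array([-np.cos(a),-np.sin(a)])
    p=C+r*rad+t*mx
    return [p[0],p[1],z],[np.pi,0,a]
def obs():
    s=ctrl.observe(); return s["time_s"],s["tool_pos"],s["ft_force"],s["ee_rot"]
E
python3 - <<'E'
from h import *
print(Ro.from_euler("xyz",ctrl.observe()["ee_rot"]).as_matrix().round(2))
for th in (0,.4,.8,1.2,1.6):
    for off in (0,np.pi):
        p,o=padpose(th,.015,.116); o[2]+=off
        q=ctrl.solve_ik(p,o); print(th,off,None if q is None else np.round(q,2))
for y in (YR+np.pi/2,YR-np.pi/2):
    for p in ([*C,.131],[*C,.32],[*(TAG-.12*np.array([np.cos(YR),np.sin(YR)])),.196],[*TAG,.177]):
        q=ctrl.solve_ik(p,[np.pi,0,y]); print(y,None if q is None else np.round(q,2))
E
```

```text
[[-0.94  0.33  0.  ]
 [ 0.33  0.94  0.  ]
 [-0.    0.   -1.  ]]
0 0 [-0.34  0.47  1.11  1.76 -0.45  1.2  -0.63]
0 3.141592653589793 [-0.29  0.43  1.04  1.76 -0.4   1.18  2.47]
0.4 0 [-0.21  0.26  0.87  1.85 -0.22  1.13 -1.18]
0.4 3.141592653589793 [-0.41  0.37  1.15  1.85 -0.36  1.16  2.08]
0.8 0 [-0.43  0.18  1.07  1.94 -0.18  1.11 -1.62]
0.8 3.141592653589793 [ 0.08  0.12  0.49  1.93 -0.06  1.11  1.41]
1.2 0 [-0.53  0.04  1.06  2.02 -0.04  1.1  -2.18]
1.2 3.141592653589793 [-0.7   0.05  1.24  2.02 -0.06  1.1   0.98]
1.6 0 None
1.6 3.141592653589793 [-0.73 -0.08  1.13  2.07  0.08  1.1   0.38]
1.7313666179783749 [-0.55  0.31  1.08  1.84 -0.29  1.17  0.79]
1.7313666179783749 [-0.3   0.09  0.72  1.56 -0.06  1.52  0.59]
1.7313666179783749 [-0.86  0.    0.3   1.87 -0.    1.27 -0.39]
1.7313666179783749 [-0.77  0.27  0.34  1.63 -0.09  1.26 -0.25]
-1.4102260356114182 [-0.55  0.3   1.07  1.84 -0.29  1.17 -2.36]
-1.4102260356114182 [-0.58  0.12  1.06  1.56 -0.1   1.52 -2.51]
-1.4102260356114182 None
-1.4102260356114182 [ 0.4   0.52 -1.18  1.58  0.49  1.37  2.47]
```

```bash
python3 - <<'E'
from h import *
p=ctrl.observe()["tool_pos"]
ctrl.gripper_to(0.0,30)
ctrl.line_to([p[0],p[1],.34],max_speed=.3)
q=np.array(ctrl.observe()["joint_pos"]); q[0]=.57; q[6]=2.0
ctrl.move_joints(q)
print(obs()[:2])
P,o=padpose(0,.012,.17); o[2]+=np.pi
ctrl.move_to(P,o)
s=ctrl.observe();print(s["time_s"],s["tool_pos"],P,s["ee_rot"],s["joint_pos"].round(2) if hasattr(s["joint_pos"],"round") else s["joint_pos"],s["ft_force"],s["grip_width"])
p,d=ctrl.grab_frame("top"); q,d=ctrl.grab_frame("side")
cv2.imwrite("pics/d.png",np.hstack([cv2.resize(p[190:300,300:440],(400,314)),cv2.resize(q[230:350,240:380],(400,343))[:314]])[:,:,::-1])
E
```

```text
(7.0583, array([ 0.55122066, -0.3450714 ,  0.34113262]))
7.8083 [ 0.50025558 -0.32618103  0.17165764] [np.float64(0.4988093477531484), np.float64(-0.3257156648017062), 0.17] [-3.13997897e+00  2.59444643e-03 -3.09941846e+00] [ 0.61  0.24 -0.09  1.66  0.02  1.24  2.13] [0.96507093 0.08562863 0.19171487] 0.0004995654416849141
```

View pics/d.png

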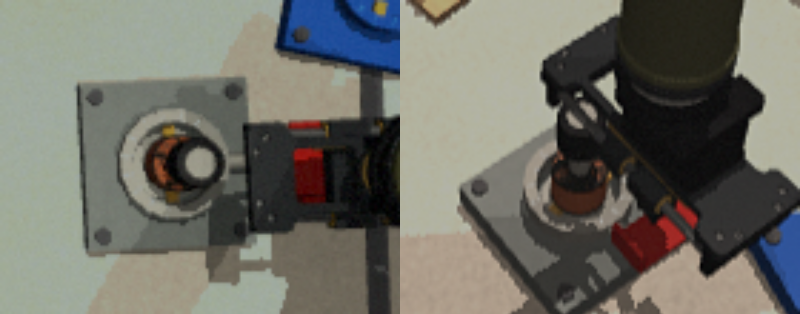

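The shut fingers are above the grey spindle's red pad, inside its lip. Next I press down in small steps, watching the force.

```bash
python3 - <<'E'
from h import *
P,o=padpose(0,.012,.131); o[2]+=np.pi
ctrl.line_to(P,o,max_speed=.06)
print(obs()[:3])
f0=np.array(obs()[2])
z=.131
while z>.112:
    z-=.002 if z>.119 else .001
    P[2]=z; ctrl.line_to(P,o,max_speed=.03)
    t,p,f,_=obs(); print(round(t,2),round(z,4),p[2].round(4),(f-f0).round(1))
    if (f-f0)[2]>19: break
E
```

```text
(8.7083, array([ 0.49896663, -0.32582876,  0.13115807]), array([-0.76690599, -0.30648488, -0.81182777]))
8.96 0.129 0.1292 [0.8 0.8 1.1]
9.21 0.127 0.1276 [0.6 1.6 3.7]
9.46 0.125 0.1254 [1.  0.4 4.6]
9.71 0.123 0.1234 [ 1.2 -0.2  6.3]
9.96 0.121 0.1215 [0.5 0.7 6.5]
10.21 0.119 0.1198 [0.6 0.2 7.5]
10.46 0.118 0.1189 [ 0.2 -1.   8.4]
10.71 0.117 0.118 [-0.7 -0.1  8.9]
10.96 0.116 0.1171 [0.1 0.3 9.2]
11.21 0.115 0.1162 [-0.2 -0.9  9.8]
11.46 0.114 0.116 [-2.  -0.3 12.4]
11.71 0.113 0.1159 [-2.6  2.1 16.5]
11.96 0.112 0.1157 [-3.3  1.9 20. ]
```

Firm stop at about 12 mm with roughly 20 N. Before sweeping I'll let it up and seat the fingers against the lip, so the pad can't slip back when I release it.

```bash
python3 - <<'E'
from h import *
P,o=padpose(0,.012,.131); o[2]+=np.pi
ctrl.line_to(P,o,max_speed=.08)
f0=np.array(obs()[2]); print(obs()[0],f0)
for t_ in (.016,.018,.019,.020,.021,.022,.023,.024,.025,.026):
    P,_=padpose(0,t_,.131); ctrl.line_to(P,o,max_speed=.04)
    t,p,f,_=obs(); print(round(t,2),t_,p.round(4),(f-f0).round(1))
    if (f-f0)[0]>2.5: break
print("t",t_)
P[2]=.1125; ctrl.line_to(P,o,max_speed=.03)
t,p,f,_=obs(); print(t,p,(f-f0).round(1))
E
```

```text
12.35 [-0.93905358  0.24986063 -1.17857609]
12.6 0.016 [ 0.4938 -0.3256  0.1299] [ 0.4 -0.7  1. ]
12.85 0.018 [ 0.4926 -0.326   0.1308] [ 1.  -0.4  2.4]
13.1 0.019 [ 0.4922 -0.3259  0.131 ] [1.8 0.6 1. ]
13.35 0.02 [ 0.4917 -0.3258  0.1311] [ 5.1  0.1 -2.2]
t 0.02
14.1167 [ 0.49220924 -0.32679038  0.11582874] [ 1.7  1.7 17.1]
```

```bash
cat > sweep.py <<'E'
from h import *
import json
f0=np.array([-.94,.25,-1.18]); T=.0195; ZC=.1125
def thact(p):
    v=np.array(p[:2])-C; a=np.arctan2(v[0],-v[1]); return Y0+np.arctan2(T,.1)*-1 - a  # th of tip
th=0; hist=[]
while th<1.66:
    th+=.07 if th<.8 else .025
    P,o=padpose(th,T,ZC); o[2]+=np.pi
    ctrl.line_to(P,o,max_speed=.06)
    t,p,f,_=obs(); F=np.array(f)-f0
    a=Y0-th; mx=np.array([-np.cos(a),-np.sin(a)]); rad=np.array([np.sin(a),-np.cos(a)])
    ft=-F[:2]@mx; fr=F[:2]@rad
    hist.append(ft)
    print(round(t,2),"th",round(th,3),"act",round(thact(p),3),"z",round(p[2],4),"ft %.1f fr %.1f fz %.1f"%(ft,fr,F[2]))
    base=np.median(hist[-8:-2]) if len(hist)>4 else 6
    if ft>base+6 and th>.85: break
    if ft>22: print("HIGH");break
json.dump(th,open("th.json","w"))
E
python3 sweep.py
```

```text
14.38 th 0.07 act 0.045 z 0.1159 ft 3.3 fr -0.1 fz 15.4
14.64 th 0.14 act 0.112 z 0.1159 ft 4.7 fr -1.3 fz 13.9
14.91 th 0.21 act 0.181 z 0.1159 ft 4.4 fr -1.1 fz 14.6
15.18 th 0.28 act 0.25 z 0.116 ft 4.7 fr 0.6 fz 14.3
15.44 th 0.35 act 0.318 z 0.116 ft 5.2 fr 0.5 fz 13.8
15.71 th 0.42 act 0.387 z 0.116 ft 4.5 fr -1.3 fz 14.5
15.97 th 0.49 act 0.456 z 0.116 ft 5.7 fr 0.3 fz 13.7
16.24 th 0.56 act 0.525 z 0.116 ft 5.6 fr 0.7 fz 15.0
16.51 th 0.63 act 0.593 z 0.116 ft 5.4 fr 0.2 fz 14.3
16.77 th 0.7 act 0.662 z 0.116 ft 4.6 fr 0.8 fz 14.6
17.04 th 0.77 act 0.73 z 0.116 ft 5.2 fr 1.3 fz 15.0
17.31 th 0.84 act 0.799 z 0.116 ft 5.7 fr 1.7 fz 14.7
17.56 th 0.865 act 0.822 z 0.1159 ft 5.1 fr 1.3 fz 15.5
17.81 th 0.89 act 0.847 z 0.116 ft 5.4 fr 2.7 fz 15.8
18.06 th 0.915 act 0.872 z 0.116 ft 4.7 fr 2.0 fz 15.7
18.31 th 0.94 act 0.897 z 0.1159 ft 4.1 fr 1.5 fz 15.7
18.56 th 0.965 act 0.921 z 0.116 ft 4.9 fr 2.3 fz 17.0
18.81 th 0.99 act 0.946 z 0.116 ft 3.8 fr 2.0 fz 16.8
19.06 th 1.015 act 0.971 z 0.1159 ft 4.7 fr 2.5 fz 17.1
19.31 th 1.04 act 0.996 z 0.1159 ft 4.1 fr 3.2 fz 17.0
19.56 th
[... 345 characters left out ...]
69 z 0.1159 ft 3.5 fr 4.3 fz 20.4
21.31 th 1.24 act 1.194 z 0.1159 ft 3.4 fr 5.1 fz 20.3
21.56 th 1.265 act 1.219 z 0.1159 ft 4.0 fr 6.2 fz 20.7
21.81 th 1.29 act 1.244 z 0.1159 ft 3.6 fr 6.1 fz 20.1
22.06 th 1.315 act 1.268 z 0.1159 ft 4.3 fr 4.8 fz 20.8
22.31 th 1.34 act 1.293 z 0.1159 ft 3.8 fr 6.7 fz 22.1
22.56 th 1.365 act 1.319 z 0.1158 ft 4.1 fr 6.8 fz 22.3
22.81 th 1.39 act 1.344 z 0.1158 ft 3.6 fr 6.7 fz 23.4
23.06 th 1.415 act 1.369 z 0.1158 ft 4.5 fr 7.8 fz 23.5
23.31 th 1.44 act 1.394 z 0.1158 ft 4.5 fr 8.8 fz 24.9
23.56 th 1.465 act 1.412 z 0.1158 ft 5.0 fr 7.8 fz 23.2
23.81 th 1.49 act 1.426 z 0.1159 ft 8.3 fr 7.9 fz 22.1
24.06 th 1.515 act 1.439 z 0.1159 ft 11.0 fr 8.6 fz 22.4
```

Tangential force climbs from a steady ~4.5 N to 11 N while progress stalls at about 1.41 rad, so that is the stop. I'll hold light pressure on the lip and let it up.

```bash
python3 - <<'E'
from h import *
f0=np.array([-.94,.25,-1.18]); th=1.525
a=Y0-th; mx=np.array([-np.cos(a),-np.sin(a)]); rad=np.array([np.sin(a),-np.cos(a)])
for z in (.1125,.116,.119,.122,.125,.128,.131,.134):
    P,o=padpose(th,.0195,z); o[2]+=np.pi
    ctrl.line_to(P,o,max_speed=.03)
    t,p,f,_=obs(); F=np.array(f)-f0
    print(round(t,2),z,p.round(4),"ft %.1f fr %.1f fz %.1f"%(-F[:2]@mx,F[:2]@rad,F[2]))
# back off from lip, rise
P,o=padpose(th,.010,.136); o[2]+=np.pi
ctrl.line_to(P,o,max_speed=.06)
P[2]=.25; ctrl.line_to(P,o,max_speed=.3)
print(obs()[:3])
p,W=cloud("side"); hsv=cv2.cvtColor(p,cv2.COLOR_RGB2HSV)
cv2.imwrite("pics/e.png",cv2.resize(p[180:360,180:420],(800,600))[:,:,::-1])
red=((hsv[...,0]<6)|(hsv[...,0]>174))&(hsv[...,1]>180)&(hsv[...,2]>90)
m,l,st,c=cv2.connectedComponentsWithStats(red.astype(np.uint8))
for k in range(1,m):
    if st[k,4]>30: print(c[k],st[k,4],np.nanmedian(W[l==k],0),np.nanpercentile(W[l==k][:,2],[10,30,50,70]))
E
```

```text
24.31 0.1125 [ 0.4032 -0.2229  0.116 ] ft 12.1 fr 8.4 fz 21.7
24.57 0.116 [ 0.4032 -0.2227  0.118 ] ft 13.7 fr 4.9 fz 12.9
24.82 0.119 [ 0.4032 -0.2225  0.1204] ft 13.4 fr 3.3 fz 10.5
25.07 0.122 [ 0.4034 -0.222   0.1232] ft 14.1 fr 2.7 fz 11.2
25.32 0.125 [ 0.4035 -0.2222  0.1268] ft 12.9 fr 4.7 fz 13.3
25.57 0.128 [ 0.4034 -0.2206  0.1283] ft 10.7 fr 1.0 fz 4.8
25.82 0.131 [ 0.4034 -0.2215  0.1304] ft 15.5 fr -2.2 fz -4.0
26.07 0.134 [ 0.4033 -0.2215  0.1328] ft 14.8 fr -2.7 fz -7.4
(26.9167, array([ 0.40485583, -0.22460044,  0.24948369]), array([-0.76979656, -0.12028216, -0.57622468]))
[281.62903226 313.70322581] 310 [ 0.4152783  -0.2748695   0.12761148] [0.12535741 0.12666728 0.12761148 0.12852617]
[441.16144578 344.78795181] 415 [ 0.65036115 -0.51937119  0.1281412 ] [0.12609352 0.12725522 0.1281412  0.12901105]
```

View pics/e.png

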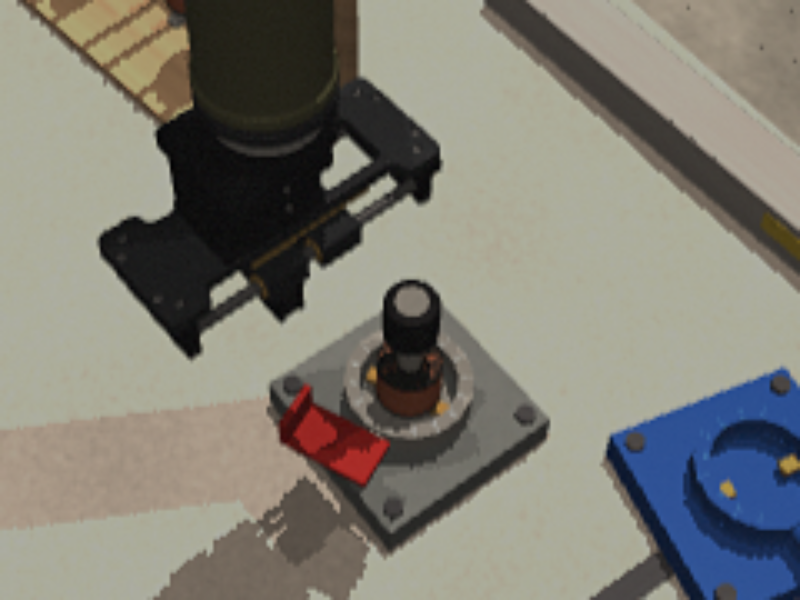

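```bash
python3 - <<'E'
from h import *
for n in ("side","top"):
    p,W=cloud(n); hsv=cv2.cvtColor(p,cv2.COLOR_RGB2HSV)
    if n=="top": cv2.imwrite("pics/f.png",cv2.resize(p[190:300,280:440],(800,550))[:,:,::-1])
    red=((hsv[...,0]<6)|(hsv[...,0]>174))&(hsv[...,1]>180)&(hsv[...,2]>90)
    m,l,st,c=cv2.connectedComponentsWithStats(red.astype(np.uint8))
    for k in range(1,m):
        if st[k,4]>30:
            q=W[l==k]; z=q[:,2]; t=q[(z>.122)&(z<.134)]; h=q[z>.138]
            print(n,c[k],st[k,4],np.nanmedian(z),"top rect",cv2.minAreaRect((t[:,:2]*1000).astype(np.float32)),"lip",h.mean(0) if len(h) else None)
print(obs()[0])
E
```

```text
side [281.61538462 313.70512821] 312 0.12746465961755038 top rect ((416.7236022949219, -268.4556579589844), (35.6127815246582, 60.143245697021484), 24.350631713867188) lip None
side [441.16144578 344.78795181] 415 0.12825717190716623 top rect ((651.5988159179688, -519.4110107421875), (33.9331169128418, 54.627506256103516), 77.28512573242188) lip [ 0.6174323  -0.51306743  0.14764837]
top [489.90884718 186.29758713] 373 0.1283333441395622 top rect ((648.9878540039062, -516.7481079101562), (36.03826904296875, 56.390411376953125), 78.81342315673828) lip [ 0.61784264 -0.50850699  0.14728749]
top [391.41176471 280.24705882] 85 0.12854931274536552 top rect ((430.6859130859375, -279.4717712402344), (20.513675689697266, 23.75202751159668), 14.557731628417969) lip [ 0.43866791 -0.23334164  0.32273605]
27.0667
```

View pics/f.png

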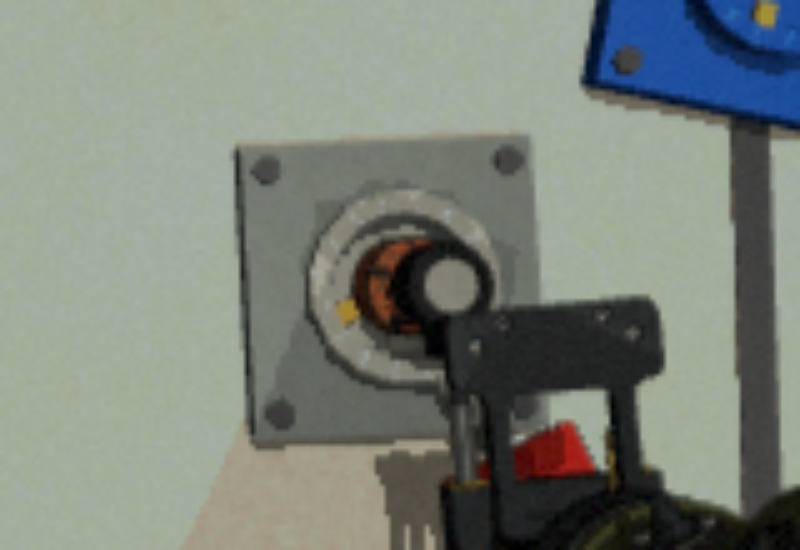

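The picture shows the pad up (z≈0.1275), but at about 1.18 rad, whereas the finger's position implied about 1.43. The two disagree, so I'll nudge the lip gently and look again.

```bash
cat > look.py <<'E'
from h import *
def pad(n="side"):
    p,W=cloud(n); hsv=cv2.cvtColor(p,cv2.COLOR_RGB2HSV)
    red=((hsv[...,0]<6)|(hsv[...,0]>174))&(hsv[...,1]>180)&(hsv[...,2]>60)
    d=np.hypot(W[...,0]-C[0],W[...,1]-C[1]); red&=(d<.145)&(d>.07)
    z=W[...,2]; t=W[red&(z>.105)&(z<.134)]
    r=cv2.minAreaRect((t[:,:2]*1000).astype(np.float32)); v=np.array(r[0])/1000-C
    return p,len(t),np.round(np.median(t[:,2]),4),r,"th",round(Y0-np.arctan2(v[0],-v[1]),3)
E
python3 - <<'E'
from look import *
print(pad()[1:])
th=1.18
P,o=padpose(th,.012,.16); o[2]+=np.pi
ctrl.line_to(P,o,max_speed=.3)
P[2]=.136; ctrl.line_to(P,o,max_speed=.1)
f0=np.array(obs()[2]);print(obs()[:3])
for k in range(9):
    t_=.016+.002*k
    P,o=padpose(th,t_,.136); o[2]+=np.pi
    ctrl.line_to(P,o,max_speed=.06)
    t,p,f,_=obs(); F=np.array(f)-f0; a=Y0-th; mx=np.array([-np.cos(a),-np.sin(a)])
    print(round(t,2),t_,p.round(4),"ft %.1f"%(-F[:2]@mx),F.round(1))
    if -F[:2]@mx>5: break
r=pad();print(r[1:])
cv2.imwrite("pics/g.png",cv2.resize(r[0][220:360,200:400],(800,560))[:,:,::-1])
E
```

```text
(385, np.float64(0.1277), ((415.2593078613281, -268.68621826171875), (36.492652893066406, 61.344566345214844), 24.17881202697754), 'th', np.float64(1.169))
(28.0, array([ 0.41131248, -0.25618984,  0.13698306]), array([ 0.42999428, -0.15692715,  0.17348753]))
28.25 0.016 [ 0.4095 -0.2526  0.1368] ft -0.5 [-0.4  0.3  0.4]
28.5 0.018000000000000002 [ 0.4083 -0.2508  0.1361] ft -0.7 [-0.1  0.7  0. ]
28.75 0.02 [ 0.4077 -0.2494  0.1361] ft 1.0 [ 0.3 -1.  -1.2]
29.0 0.022 [ 0.4074 -0.2479  0.1362] ft 4.8 [ 4.1 -3.4 -3.2]
29.25 0.024 [ 0.4071 -0.2465  0.1363] ft 5.4 [ 5.2 -3.5 -4.6]
(274, np.float64(0.1276), ((415.4000244140625, -265.9330139160156), (35.03525924682617, 60.6121940612793), 21.3341007232666), 'th', np.float64(1.194))
```

View pics/g.png

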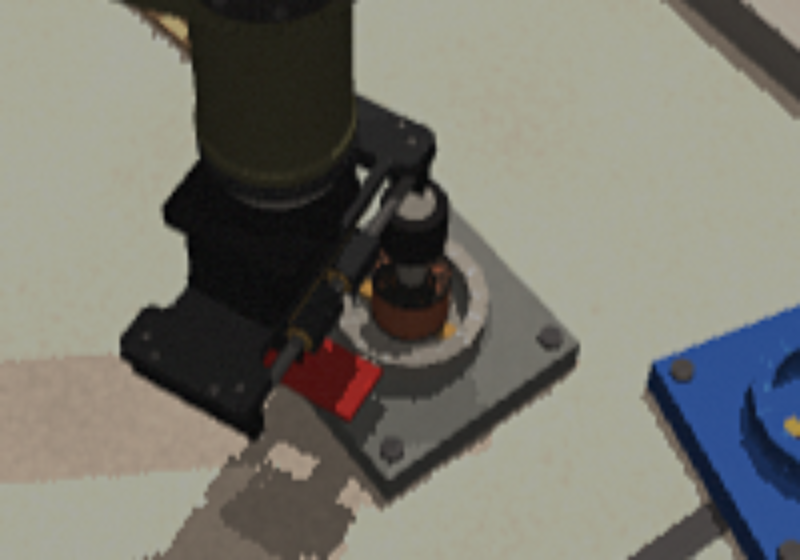

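The collar is up. It moves only against the torsion spring (about 5 N) and comes to rest near 1.17 rad, as play in the notch would allow. With the collar up the track permits no turn, so it is latched and the wings are clear (more than 0.75 rad). Now the drum.

```bash
python3 - <<'E'
from look import *
P,o=padpose(1.18,.012,.137); o[2]+=np.pi
ctrl.line_to(P,o,max_speed=.05)
P[2]=.23; ctrl.line_to(P,o,max_speed=.3)
yo=[np.pi,0,YR+np.pi/2]
ctrl.move_to([*C,.24],yo)
ctrl.gripper_to(.064,12)
print(pad()[1:])
ctrl.line_to([*C,.133],max_speed=.12)
print(obs()[:3])
ctrl.gripper_to(.0,20)
s=ctrl.observe(); print(s["time_s"],s["grip_width"],s["ft_force"],s["tool_pos"])
ctrl.line_to([*C,.150],max_speed=.05)
print(obs()[:3])
r=pad();print(r[1:])
cv2.imwrite("pics/i.png",cv2.resize(r[0][200:360,200:400],(750,600))[:,:,::-1])
E
```

```text
(388, np.float64(0.1277), ((415.97027587890625, -268.1700439453125), (36.218902587890625, 62.411712646484375), 27.862873077392578), 'th', np.float64(1.171))
(32.9583, array([ 0.50724255, -0.22552423,  0.13387241]), array([-0.97436259,  0.6414386 ,  0.24491078]))
33.5167 0.03961818764789087 [1.39920379 0.14724818 0.99870606] [ 0.50688311 -0.22534465  0.13326583]
(34.0083, array([ 0.50649363, -0.22538009,  0.15013355]), array([ 1.21134982, -0.0826823 , -3.96234378]))
(389, np.float64(0.1278), ((416.3368835449219, -268.7730712890625), (35.37834548950195, 60.73488998413086), 25.4821720123291), 'th', np.float64(1.164))
```

View pics/i.png

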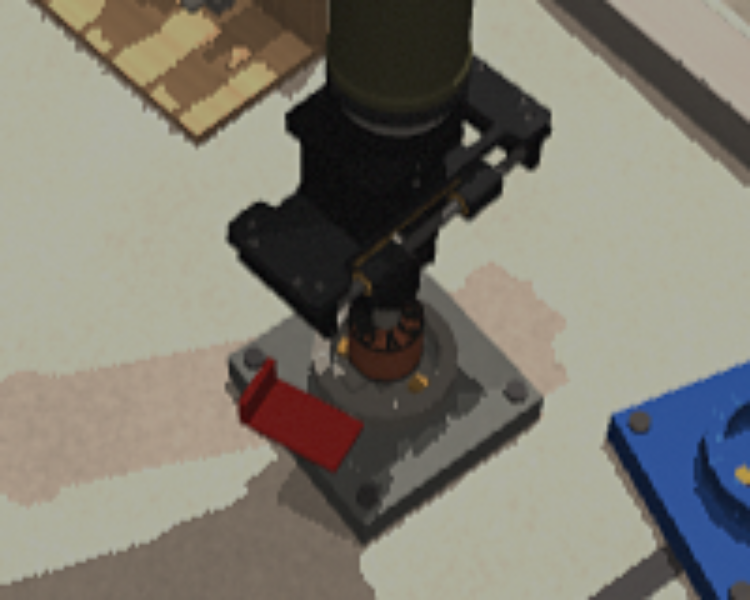

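The drum came up freely: the force shows its weight of about 4 N, and the collar is unchanged at 1.165 rad. Now carrying it to the rack front.

```bash
python3 - <<'E'
from look import *
ctrl.line_to([*C,.285],max_speed=.2)
d=np.array([np.cos(YR),np.sin(YR)])
pre=TAG-.12*d
ctrl.move_to([*pre,.26],[np.pi,0,YR+np.pi/2])
ctrl.line_to([*pre,.198],max_speed=.2)
print(obs()[:3],ctrl.observe()["grip_width"])
for n in("top","side"):
    p,W=cloud(n); cv2.imwrite(f"pics/j{n}.png",cv2.resize(p[90:290,60:300],(720,600))[:,:,::-1])
E
```

```text
(37.0583, array([0.43597023, 0.23853719, 0.19822256]), array([-0.42971446,  1.73883324, -2.62426528])) 0.03962651775942669
```

View pics/jtop.png

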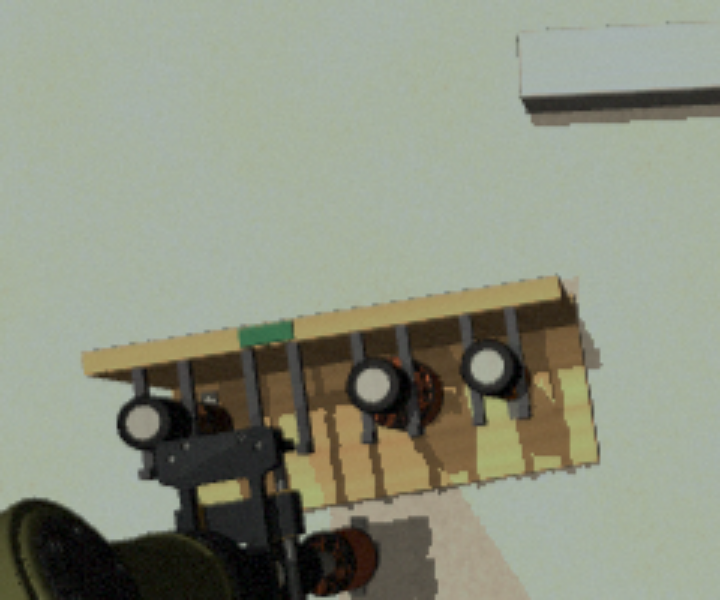

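View pics/jside.png

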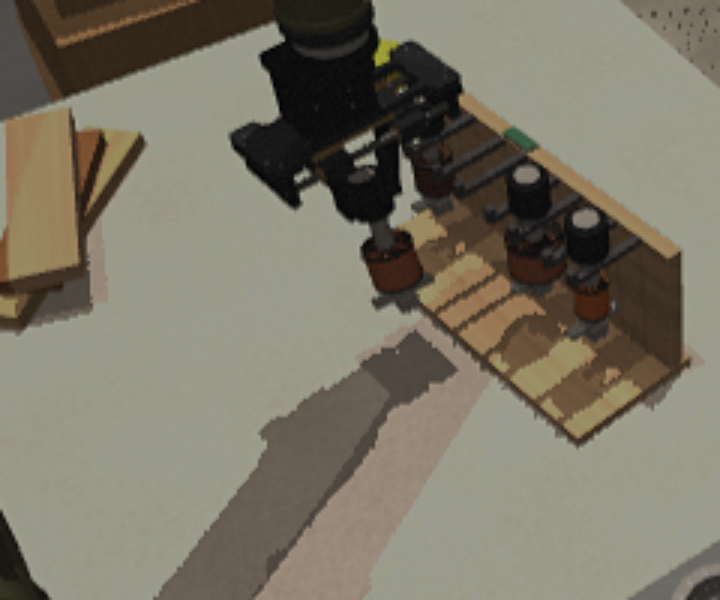

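```bash
python3 - <<'E'
from h import *
d=np.array([np.cos(YR),np.sin(YR)]); e=np.array([-d[1],d[0]])
for n in("top","side"):
    W=np.load(n+"0.npz")["W"]; q=W[(W[...,2]>.164)&(W[...,2]<.176)]
    v=q[:,:2]-TAG; x=v@d; y=v@e; m=(x>-30)&(x>-.03)&(x<.03)
    print(n,[ (round(float(y[m&(y>a)&(y<b)].min()),4),round(float(y[m&(y>a)&(y<b)].max()),4)) for a,b in((-.03,0),(0,.03))])
E
```

```text
top [(-0.0201, -0.0104), (0.0133, 0.023)]
side [(-0.0241, -0.0099), (0.0073, 0.0226)]
```

Prong centre is within ~1.5 mm of my fork line (slot tolerance ±4 mm). Going in.

```bash
python3 - <<'E'
from look import *
d=np.array([np.cos(YR),np.sin(YR)])
f0=np.array(obs()[2])
for s in (-.05,-.03,-.015,0.):
    ctrl.line_to([*(TAG+s*d),.198],max_speed=.1)
    t,p,f,_=obs(); print(round(t,2),s,p.round(4),(f-f0).round(1))
    if np.linalg.norm(f-f0)>8: print("CONTACT"); raise SystemExit
for z in (.188,.183,.181,.179,.178):
    ctrl.line_to([*TAG,z],max_speed=.05)
    t,p,f,_=obs(); print(round(t,2),z,p.round(4),(f-f0).round(1))
    if (f-f0)[2]>4: break
for n in("top","side"):
    p,W=cloud(n); cv2.imwrite(f"pics/k{n}.png",cv2.resize(p[90:290,60:300],(720,600))[:,:,::-1])
E
```

```text
38.01 -0.05 [0.504  0.2505 0.1979] [-0.6 -0.7  0.5]
38.36 -0.03 [0.5239 0.2541 0.1979] [-1.2  1.5  0.6]
38.66 -0.015 [0.5398 0.256  0.1983] [ 0.1  0.5 -0.1]
38.96 0.0 [0.554  0.2582 0.198 ] [0.4 0.1 0.6]
39.31 0.188 [0.5531 0.258  0.1871] [ 0.8  0.1 -0.9]
39.56 0.183 [0.5542 0.2579 0.1834] [-0.2 -1.1  4.2]
```

View pics/kside.png

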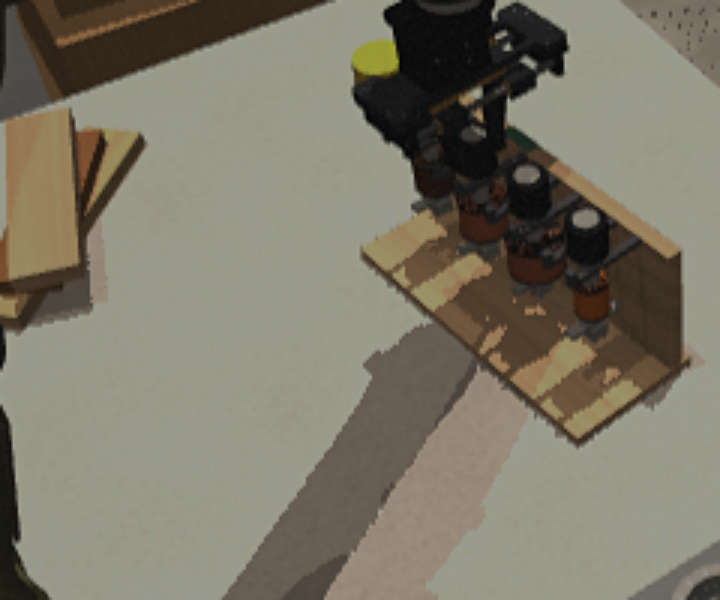

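```bash
python3 - <<'E'
from look import *
f0=np.array([0,0,-2.6])
for z in (.182,.181,.180):
    ctrl.line_to([*TAG,z],max_speed=.05)
    t,p,f,_=obs(); s=ctrl.observe(); print(round(t,2),z,p.round(4),(f-f0).round(1),s["wrist_torque"].round(2))
    if (f-f0)[2]>10: break
p,W=cloud("side"); cv2.imwrite("pics/l.png",cv2.resize(p[105:185,180:280],(750,600),interpolation=cv2.INTER_CUBIC)[:,:,::-1])
E
```

```text
39.91 0.182 [0.5543 0.2578 0.183 ] [-4.  -3.1  8.7] [-0.77  0.62 -0.  ]
40.16 0.181 [0.5541 0.2577 0.1827] [-4.5 -3.9 12.1] [-0.96  0.96  0.03]
```

View pics/l.png

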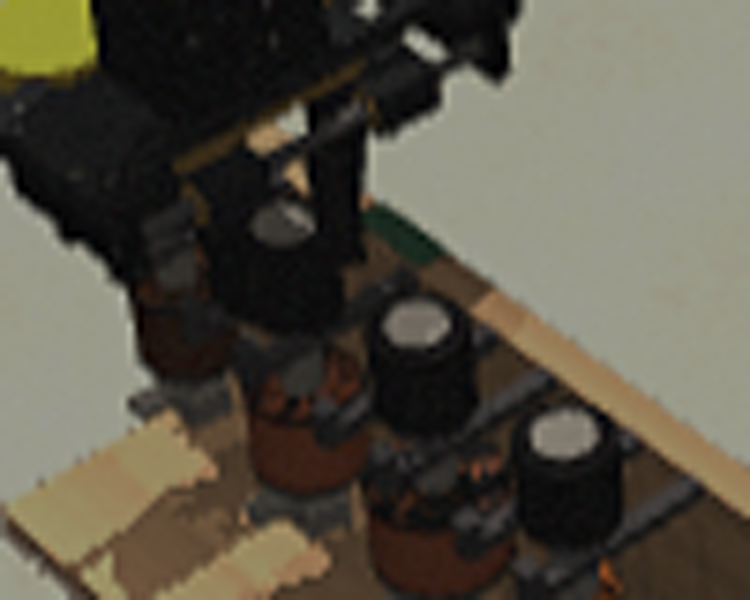

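View pics/ktop.png

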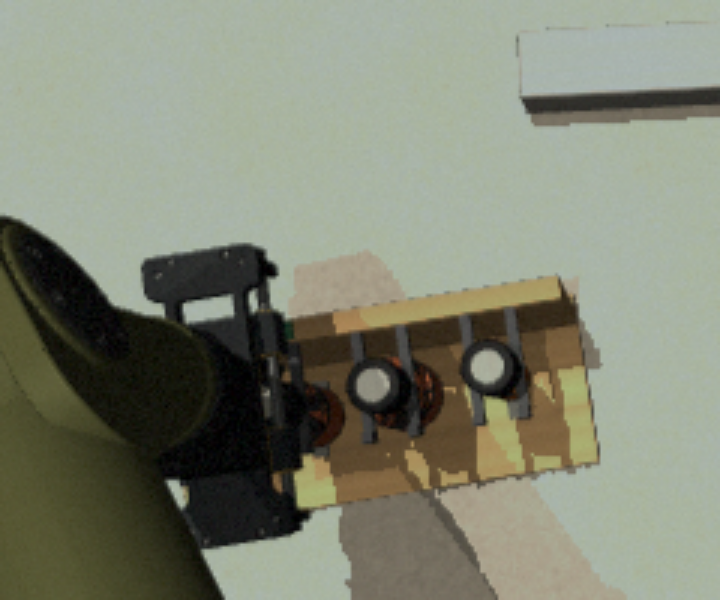

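```bash
python3 - <<'E'
from look import *
d=np.array([np.cos(YR),np.sin(YR)]); e=np.array([-d[1],d[0]])
p,W=cloud("side")
v=W[...,:2]-TAG; x=v@d; y=v@e; z=W[...,2]
g=p.mean(-1)
for yc in (0,-.082,-.164):
    m=(np.hypot(x,y-yc)<.018)&(z>.19)&(z<.225)&(g>70)
    print(yc,m.sum(),np.percentile(z[m],[10,50,90]).round(4) if m.sum() else None, x[m].mean().round(4),(y[m]-yc).mean().round(4))
# drum/wing heights
for yc in (0,-.082,-.164):
    m=(np.hypot(x,y-yc)<.035)&(z>.04)&(z<.15)&(p[...,0]>p[...,2]*1.5)
    print(yc,m.sum(),np.percentile(z[m],[2,5,50,95]).round(4))
E
```

```text
0 7 [0.209  0.2113 0.2123] 0.0073 -0.0053
-0.082 39 [0.2072 0.209  0.2113] 0.0015 0.0016
-0.164 47 [0.2077 0.2097 0.212 ] 0.0015 0.0012
0 153 [0.0931 0.0958 0.1141 0.135 ]
-0.082 188 [0.0924 0.0952 0.1152 0.1342]
-0.164 148 [0.0624 0.0847 0.1171 0.1343]
```

The drum sits at the same height as its neighbours (drum body and head top within ~1–2 mm), so it rests on the prongs. The head had slid about 4 mm lower in the grip. Releasing.

```bash
python3 - <<'E'
from look import *
ctrl.line_to([*TAG,.1832],max_speed=.05)
ctrl.gripper_to(.062)
print(obs()[:3])
ctrl.line_to([*TAG,.27],max_speed=.1)
d=np.array([np.cos(YR),np.sin(YR)]); e=np.array([-d[1],d[0]])
pre=TAG-.12*d
ctrl.line_to([*pre,.33],max_speed=.3)
print(obs()[:3])
for n in("top","side"):
    p,W=cloud(n); cv2.imwrite(f"pics/m{n}.png",cv2.resize(p[90:290,60:300],(720,600))[:,:,::-1])
    if n=="side": cv2.imwrite("pics/mspin.png",cv2.resize(p[230:350,230:390],(800,600))[:,:,::-1])
    v=W[...,:2]-TAG; x=v@d; y=v@e; z=W[...,2]
    for yc in (.082,0,-.082,-.164):
        m=(np.hypot(x,y-yc)<.026)&(z>.204)&(z<.222)
        q=cv2.minAreaRect(np.stack([x[m],y[m]-yc],-1).astype(np.float32)*1000) if m.sum()>5 else None
        print(n,yc,m.sum(),np.median(z[m]).round(4) if m.sum() else None,q)
print(pad()[1:],obs()[0])
E
```

```text
(41.2167, array([0.55401852, 0.25831149, 0.18322108]), array([ 0.48635897, -0.72281783, -0.75452743]))
(42.8333, array([0.43566815, 0.23875055, 0.32985231]), array([-0.07429841, -0.39079025, -0.15406506]))
top 0.082 127 0.2107 ((10.491317749023438, 0.6240062713623047), (38.164520263671875, 16.919940948486328), 89.84391021728516)
top 0 280 0.2105 ((-0.5537548065185547, -2.5720138549804688), (38.12629318237305, 36.53400421142578), 81.33106994628906)
top -0.082 274 0.2105 ((1.009873390197754, 1.0687904357910156), (38.059364318847656, 37.49175262451172), 35.68358612060547)
top -0.164 267 0.2105 ((1.4375495910644531, 1.5853023529052734), (38.853267669677734, 36.66813659667969), 80.896728515625)
side 0.082 101 0.2089 ((-1.1189041137695312, -1.8472213745117188), (40.38037109375, 37.50066375732422), 41.30154800415039)
side 0 111 0.2085 ((0.02923297882080078, -3.753793716430664), (40.77689743041992, 36.36762237548828), 51.32096481323242)
side -0.082 120 0.2088 ((-0.08333778381347656, -0.5694408416748047), (39.29623794555664, 37.966312408447266), 17.915620803833008)
side -0.164 134 0.2091 ((-0.15040969848632812, -1.9986343383789062), (36.64322280883789, 39.379146575927734), 64.27137756347656)
(396, np.float64(0.1276), ((416.71136474609375, -268.53936767578125), (36.23200225830078, 60.33992385864258), 24.07472801208496), 'th', np.float64(1.164)) 42.9833
```

View pics/mside.png

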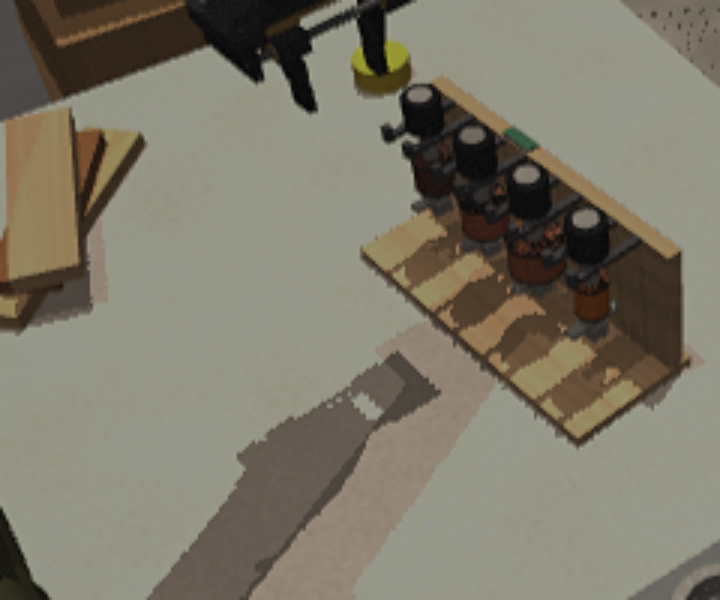

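View pics/mtop.png

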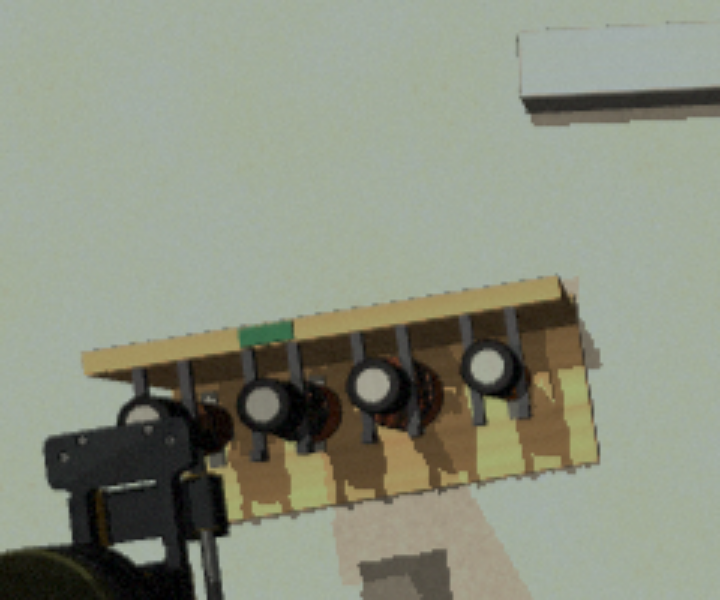

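View pics/mspin.png

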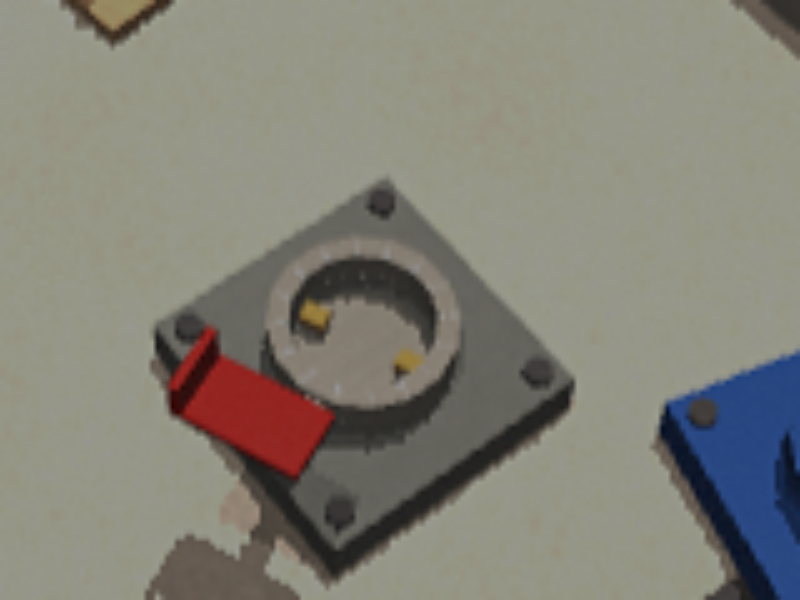

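Side view: four heads hang in line, with the freed drum second from left below the green tag (475,150). The spindle is empty, its pad is up, and the tabs stay turned. The gripper is clear. Handing in.

```bash
python3 -c "
from bench import ctrl
ctrl.job_done(); print(ctrl.observe()['time_s'])"
```

```text
the job is handed in; nothing more can be done
the job is handed in; nothing more can be done
```

The drum is hanging in the green-tagged fork and the collar has stayed open. I handed the job in at about 43 s. One collar measurement disagreed, described below.

- **Collar:** I pressed the pad about 12 mm to its firm stop and swept it clockwise against the lip. The sideways force rose from a steady 4–5 N to about 11 N, so I took that as the hidden stop and let the collar spring up. Holding against the lip during the let-up peaked at about 15 N.
- **Drum:** it lifted out freely, showing only its own weight of about 4 N. I carried it into the fork from the front without contact, lowered it and let go.

**Last checks:**
- **Drum and neighbours:** the drum's head is level with its neighbours' to within 1 mm, and 2–3 mm to one side within the slot. The neighbours sit where they were to within about 2 mm; the leftmost was partly hidden from above.
- **Collar and arm:** the pad is up at 127.6 mm and held at about 1.16–1.17 rad for the last 16 s. The gripper is clear.

**What disagreed:**
- **Collar angle:** the fingers reached about 1.4 rad at the stop, but the collar settled at about 1.17 rad. In a light nudge it moved a few hundredths of a radian clockwise against only the spring, then came back to the same place. I took this as play in the notch and did not redo the latch.
- **Grip height:** the drum touched down about 4 mm earlier than expected, probably because it slipped in the grip. It still came to rest at the right height.

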